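Third hand: press the cutting guide against the sprung cleat

ROBOT

A 6-joint arm with a two-finger parallel gripper is mounted at the origin on a cart in front of the work surface, level with it; the furniture and walls round the work are solid. World frame = base frame: x ahead of the robot, y to its left, z up, the work surface at z = 0. Lengths are in m, angles in rad, forces in N, time in s.
With the tool pointing down it reaches from about 0.2 to 0.875 m from the base axis. Payload 3.4 kg.
Tool frame: the origin (TCP) lies on the mounting face of the last link; the fingertips stand 199 mm ahead of it and the grasp point (between the pads) lies 180 mm ahead of it (ctrl.hold_point_z is the distance from the TCP to the grasp point, in m); z points along the fingers, x is the direction in which the jaws open and shut, and the axes are right-handed (so a half turn about z gives the same grasp; the last joint's range is limited). The gripper opens to 94 mm and grips with 3 to 60 N. Pads are 16 mm wide; open, the fingers measure 119 mm over their backs; the gripper's body (75 mm by 177 mm) begins 78 mm behind the grasp point.
Start: joints at [-0.121, 0.276, 1.505, -0, 1.361, -0.121], TCP at [0.575, -0, 0.405] pointing down, gripper open.
Joint ranges: [-2.89, 2.89], [-0.75, 2.08], [0.22, 2.7], [-1.18, 4.32], [0.11, 2.71], [-2.7, 2.7]. Speed limits (rad/s): [2.57, 2.57, 3.14, 3.14, 3.14, 3.14].

INTERFACE

Orientations are given as [roll, pitch, yaw] about the fixed x, y, z axes, in that order (R = Rz(yaw) Ry(pitch) Rx(roll)).
In Python, from workcell import status, eyes, order, ctrl gives the robot as it stands. The module is installed in compiled form; this text tells all that it offers.
- The arm moves only by the tool send_rows, never from a script. Its argument "plan" is a list of rows, each a list of 3 entries, a list of its own where there are three numbers: the turn, a rotation vector about the tool's x, y, z in rad, then the shift along the tool's x, y, z in cm, then the gripper command: -1 is fully open, 1 is shut, values between are in proportion. In form: [[[ax, ay, az], [dx, dy, dz], fingers], ...]. A call has 1 to 10 rows; each row is the pose to reach, as a shift and turn from the pose measured when the call began, along the tool's axes at that moment; what a row does not reach only later rows make up. A row lasts 1/8 s, in which the tool goes at most 62.5 mm and 10.7 degrees, less where a joint would pass 70% of its speed; a pose out of reach is approached as far as the arm can. A call with a gripper value outside its range is refused whole. The fingers move at their own pace and stop on an object; "force" is the grip in N (left out, the last holds). Time passes only in rows, so rows that repeat a pose let the fingers close. It gives the time, the measured TCP pose, the force and the opening at its end, in the units of the state.
- status.observe(): the state, without advancing time (a new reading comes with each control period).
- eyes.grab_frame(name): name is "scene" or "side" or "wrist"; returns a dict with "img" (384x512x3 uint8, red, green, blue), "fx", "fy", "cx", "cy" (pixels), "eye" and "attitude" of the camera in the world; the wrist camera has in their place "mount" (4x4, takes a point from camera to tool coordinates, whose origin is the TCP and whose axes are the tool frame's). Camera axes: x right, y up, looking along -z (the intrinsics and any distortion apply to the point x, -y, -z); pixel columns grow to the right and rows downward; lengths in m; the calibration is good to about 2 mm. A picture is of the moment at which its call begins: read the wrist's pose just before it. There is no depth.
- order.hand_in(): hands the job in, once; it reports no verdict.
The state is a dict: "time_s": time; "qpos": joint angles; "qvel": joint speeds; "joint_efforts": joint torques, N m; "tool_pos": TCP position; "orientation": TCP orientation; "contact_force": force on the tool from outside, world axes, zero at the start; "moment": the same for the moment, N m; "opening": opening from 0.0 (shut) to 1.0 (fully open).
Only numpy, scipy, OpenCV 4.12 (cv2) and the standard library are available. Lean on these libraries where they do the work, as an engineer would, in place of code of your own. Each camera call takes 0.05 s, during which the arm holds its last target.

TASK

Be a third hand while a colleague nails a new cleat to the noodle-cutting guide: lay the wooden guide board flat on the bed of the mending jig and push its plain long edge (the one opposite its upright fence) squarely against the sprung cleat, ends lined up with the cleat's ends, until the cleat's pointer stands between the two ribs of the gauge, about 12 N. Push gently, never ramming the cleat towards the end of its travel, leave the other things on the table alone, and finish while still holding the guide there with that steady push; do not let go.

Things in the scene. Friction and masses are not known exactly. Their poses are not given: they have to be found in the camera images.
- guide_board: loose wooden noodle-cutting guide, 0.24 to 0.39 kg: plate 216 x 114 x 6 mm with an upright fence 11 mm thick, 28 mm high along one long side; starts flat on the table. Origin: centre of the underside of the outline. x along the length, z up, y across from the fence (y = -57 to -46 mm, middle -51.5) to the plain edge (y = +57 mm). Best gripped across the middle of the fence.
- plain_edge (a point): middle of the guide board's plain long edge, at its underside (board frame 0, +57, 0 mm), axes as the board's
- mending_jig: fixed jig. Origin at table level, z up, x = pushing direction. Plywood bed 10 mm thick, x = -85 (open front) to +140 mm, y = -132 to +132 mm; it is free in front of the cleat, x = -85 to +45 mm. Behind the cleat a block 30 mm above the bed. Beyond the cleat's +y end a gauge plate, x = 39 to 95 mm, with two ribs, 18 mm above the bed.
- cleat_face (a point): middle of the lower edge of the cleat's front face, at the bed's top (10 mm above the table); moves with the cleat; at rest at x = +45, y = 0 mm in the jig's frame. Axes as the jig's: x pushing direction, y along the cleat. The cleat: a pale wooden strip 216 mm long, 14 mm thick, 20 mm high.
- cleat (a joint): how far the cleat has been pushed back along the jig's x, in m: 0 at rest, stops hard at 0.030. Springs resist with 0.8 N per mm (8 N at 10 mm, 16 N at 20 mm). Its black pointer is over the gauge's near rib at 0.010 and over the far rib at 0.020.
- tape_roll: bystander: paper tape roll, 101 mm across, 18 mm high; origin under its centre
- timer: bystander: kitchen timer standing on edge, 26 x 70 x 64 mm; origin under its centre
- spice_a: bystander: spice jar, 45 mm across, 108 mm high; origin under its centre
- flour_brush: bystander: wooden brush, 197 x 39 x 46 mm; origin under its centre
- tea_mug: bystander: white mug, 83 mm across, 86 mm high, 115 mm with its handle; origin under its centre

How it is judged:
On the way:
1. the guide board is on or just over the jig's bed, its plain edge towards the cleat, the cleat not yet pushed far (x of plain_edge in the frame of cleat_face between -0.08 and 0.003 m and horizontal distance between plain_edge and cleat_face below 0.09 m and z of plain_edge in the frame of cleat_face below 0.02 m and value of joint cleat below 0.008 m and angle between the y axis of guide_board and the x axis of cleat_face, either way round below 0.3 rad), for 0.1 s.
At the end, for the whole second after the job is handed in: Through the last second the fingers hold the guide board still, lying flat on the bed (within 4 mm and 0.06 rad), its plain edge against the cleat, square within 0.06 rad and centred along it within 12 mm, with the cleat pushed back 9.5 to 20.5 mm (pointer between the ribs, 8 to 16 N) (value of joint cleat between 0.0095 and 0.0205 m and x of plain_edge in the frame of cleat_face between -0.004 and 0.004 m and z of plain_edge in the frame of cleat_face between -0.003 and 0.004 m and y of plain_edge in the frame of cleat_face between -0.012 and 0.012 m and angle between the y axis of guide_board and the x axis of cleat_face, either way round below 0.06 rad and angle between guide_board's own z axis and vertical below 0.06 rad and contact force between guide_board and mending_jig above 6 N and contact force between the fingers and guide_board above 4 N and linear speed of guide_board below 0.01 m/s); the arm keeps its last pose, push and grip.
It fails at once if the cleat is rammed towards the end of its travel (pushed back more than 27 mm) (value of joint cleat above 0.027 m).
It fails at once if a bystander is moved by more than 25 mm (distance of any of tape_roll, timer, spice_a, flour_brush, tea_mug from where it was at the start of the episode above 0.025 m).
It also fails if it takes over 48 s, if anything falls off the work surface, if the arm or the gripper's body presses on something with over 40 N, if the wrist force passes 120 N, or if a joint passes its speed limit or range.

## Working session

There is one attempt and no reset: what is moved stays moved. The work goes in short steps, Python scripts to look and compute and a tool call to move; the robot and the scene stay as the last step left them, time stands still between calls to the robot, and variables do not carry over. Pictures are saved under pics/ and viewed, and the job is handed in when it is done.

Besides the shell and the picture viewer there is one more tool, called after "Call:" as name(argument=value, ...), one argument or row to a line, values as JSON. send_rows: Moves the arm, as the interface text tells. Its arguments: {"type":"object","properties":{"plan":{"type":"array"},"force":{"type":"number"}},"required":["plan"]}

```bash
mkdir -p pics
python3 - <<'E'
from workcell import status, eyes, order, ctrl
import cv2,pickle
print(status.observe()); print(ctrl.hold_point_z)
d={}
for n in ["scene","side","wrist"]:
    f=eyes.grab_frame(n); d[n]=f
    cv2.imwrite(f"pics/{n}0.png",f["img"][:,:,::-1]); print(n,{k:v for k,v in f.items() if k!="img"})
pickle.dump(d,open("f0.pkl","wb"))
E
```

```text
{'time_s': 0.0, 'qpos': array([-1.20992991e-01,  2.76596381e-01,  1.50609469e+00, -2.13095732e-05,
        1.36071480e+00, -1.20987511e-01]), 'qvel': array([ 0.00022376, -0.00070881, -0.00127704, -0.00092147, -0.00138265,
        0.00124174]), 'joint_efforts': array([ 1.66144628e-04, -4.04588020e+01, -2.37234324e+01,  7.02253589e-02,
        3.46444664e-02, -1.77189750e-04]), 'tool_pos': array([5.74797170e-01, 1.92895364e-05, 4.03818959e-01]), 'orientation': array([-3.14139449e+00,  1.80248170e-03, -8.38892253e-07]), 'contact_force': array([ 1.1567836 , -0.64687514,  0.53771397]), 'moment': array([-0.0383103 , -0.01178719, -0.0180374 ]), 'opening': 1.0016882733972006}
0.1804
scene {'fx': 372.5752380614645, 'fy': 372.5752380614645, 'cx': 255.58040388162377, 'cy': 196.33174202088958, 'eye': array([-0.11201253, -0.56540813,  0.81642371]), 'attitude': array([ 0.84792371, -0.01058781, -0.90763931])}
side {'fx': 468.59175488502234, 'fy': 468.59175488502234, 'cx': 255.4115798724656, 'cy': 191.66351538896274, 'eye': array([0.04873708, 0.69533214, 1.55000453]), 'attitude': array([ 0.54297674,  0.00348539, -2.50678215])}
wrist {'fx': 281.1480530097905, 'fy': 281.1480530097905, 'cx': 257.09479150704476, 'cy': 190.28037306702998, 'mount': array([[ 9.99999999e-01, -1.79082574e-05, -3.68033880e-05,
         2.06529221e-04],
       [-2.75065535e-05, -9.59910556e-01, -2.80306480e-01,
        -8.13073893e-02],
       [-3.03081600e-05,  2.80306481e-01, -9.59910556e-01,
         2.07017119e-02],
       [ 0.00000000e+00,  0.00000000e+00,  0.00000000e+00,
         1.00000000e+00]])}
```

View pics/scene0.png

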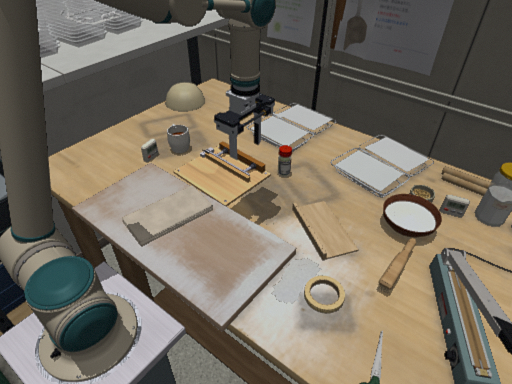

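View pics/side0.png

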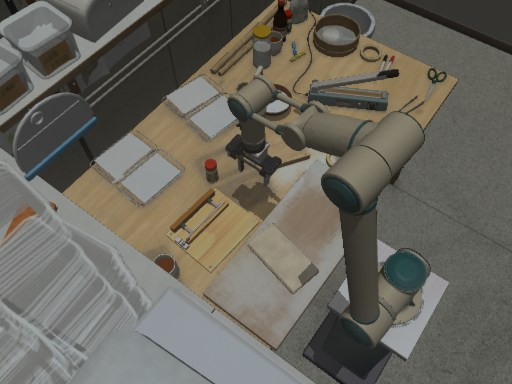

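View pics/wrist0.png

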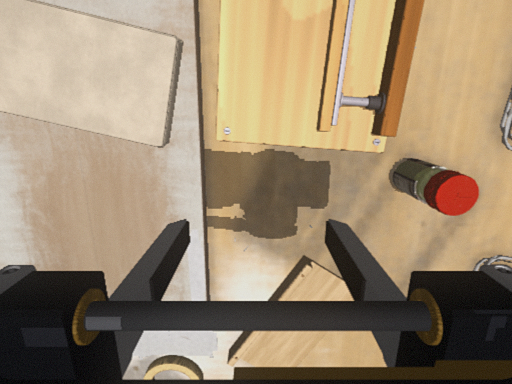

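Run:
```python
import cv2
s=cv2.imread("pics/scene0.png")
cv2.imwrite("pics/z1.png",cv2.resize(s[140:320,60:380],None,fx=2.5,fy=2.5,interpolation=cv2.INTER_CUBIC))
s=cv2.imread("pics/side0.png")
cv2.imwrite("pics/z2.png",cv2.resize(s[140:310,140:360],None,fx=3.5,fy=3.5,interpolation=cv2.INTER_CUBIC))
```

```text
(no output)
```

View pics/z1.png

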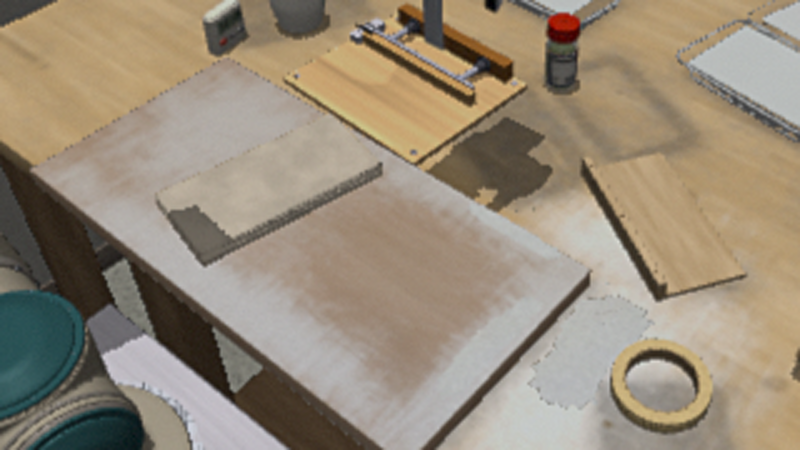

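View pics/z2.png

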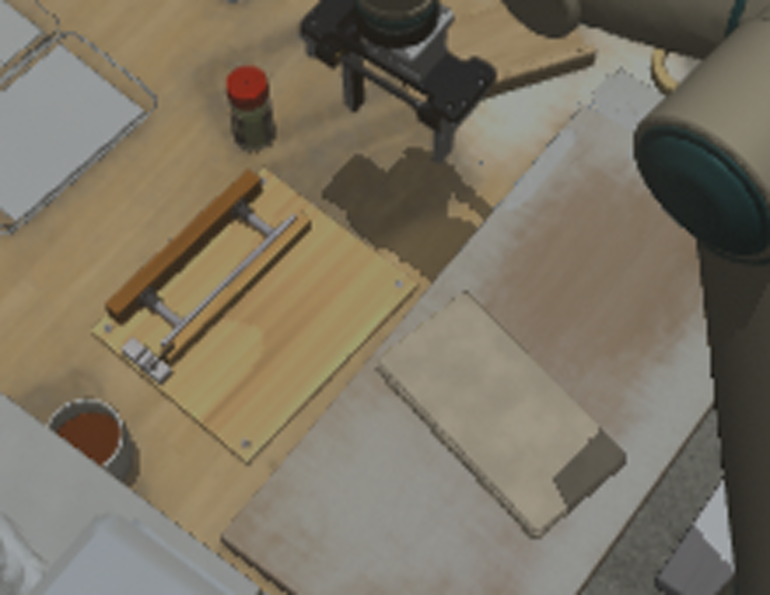

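```bash
cat > h.py <<'E'
import numpy as np,cv2,pickle
from scipy.spatial.transform import Rotation as R
def cam(f,tp=None,to=None):
    if "eye" in f: return R.from_euler("xyz",f["attitude"]).as_matrix(),np.array(f["eye"])
    T=np.eye(4);T[:3,:3]=R.from_euler("xyz",to).as_matrix();T[:3,3]=tp
    T=T@f["mount"];return T[:3,:3],T[:3,3]
def ray(f,uv,z,C):
    Rm,e=C;d=Rm@np.array([(uv[0]-f["cx"])/f["fx"],-(uv[1]-f["cy"])/f["fy"],-1]);return e+d*(z-e[2])/d[2]
def proj(f,P,C):
    Rm,e=C;p=(np.atleast_2d(P)-e)@Rm;return np.c_[f["cx"]-f["fx"]*p[:,0]/p[:,2],f["cy"]+f["fy"]*p[:,1]/p[:,2]]
E
python3 - <<'E'
from h import *
d=pickle.load(open("f0.pkl","rb"))
tp=[.5748,0,.4038];to=[-3.1414,.0018,0]
for n in d: print(n,proj(d[n],[[.575,0,.224],[.7,0,0]],cam(d[n],tp,to)))
def z(n,x0,x1,y0,y1,k,o): cv2.imwrite(o,cv2.resize(cv2.imread(f"pics/{n}0.png")[y0:y1,x0:x1],None,fx=k,fy=k,interpolation=cv2.INTER_CUBIC))
z("scene",285,365,190,270,7,"pics/a1.png")
z("scene",170,280,135,210,7,"pics/a2.png")
z("wrist",200,440,0,160,3.3,"pics/a3.png")
z("side",160,265,180,275,6,"pics/a4.png")
E
```

```text
scene [[245.40621807 145.5302488 ]
 [268.85777166 184.42507341]]
side [[253.41189005 173.52019129]
 [227.89970747 189.3543076 ]]
wrist [[257.59143063 243.91657222]
 [347.63642892 169.25093105]]
```

View pics/a1.png

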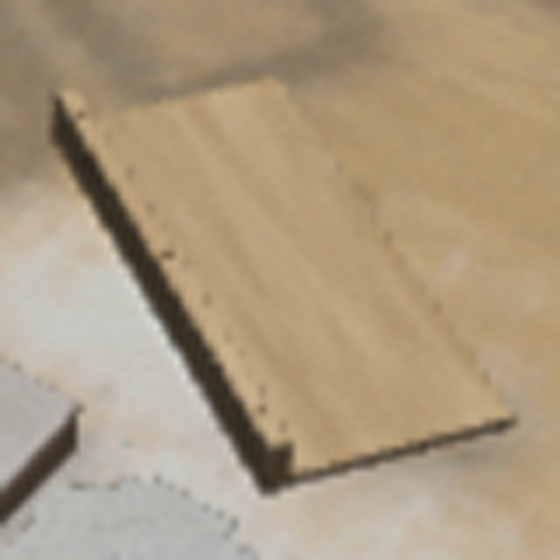

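View pics/a2.png

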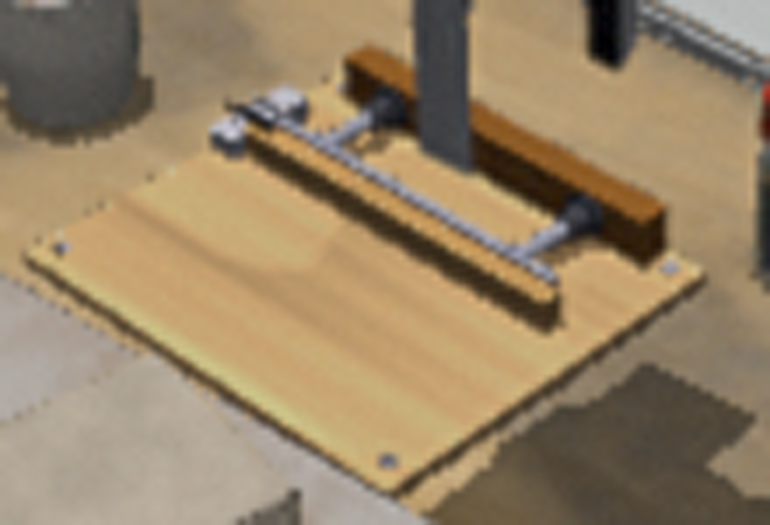

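View pics/a3.png

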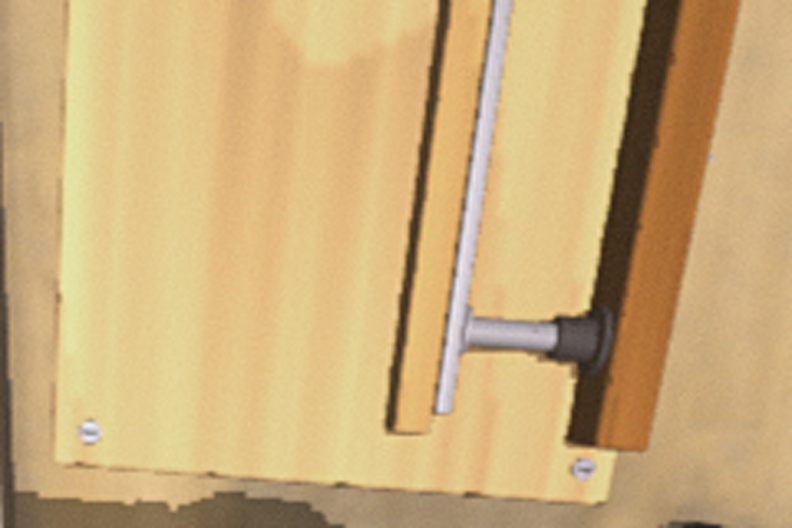

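View pics/a4.png

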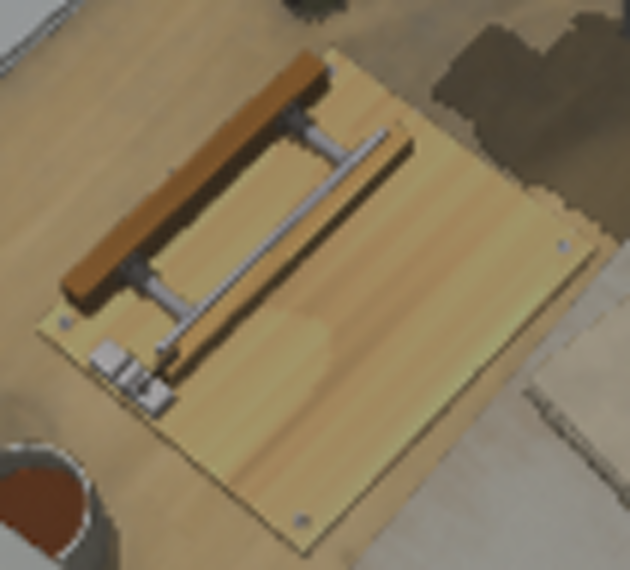

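```bash
cat > fit.py <<'E'
from h import *
from scipy.optimize import least_squares
def fit(obs,x0):
    def res(p):
        r=[]
        Rz=R.from_euler("z",p[2]).as_matrix()
        for f,C,uv,L in obs: r+=list(proj(f,Rz@np.array(L)+[p[0],p[1],0],C)[0]-uv)
        return np.array(r)
    s=least_squares(res,x0,loss="soft_l1");return s.x,res(s.x).reshape(-1,2)
E
python3 - <<'E'
from fit import *
d=pickle.load(open("f0.pkl","rb"))
C={n:cam(d[n],[.5748,0,.4038],[-3.1414,.0018,0]) for n in d}
def px(o,k,z): return np.array([o[0]+(z[0]+.5)/k-.5,o[1]+(z[1]+.5)/k-.5])
def mk(n,o,k,L): return [(d[n],C[n],px(o,k,z),l) for z,l in L]
b=mk("scene",(285,190),7,[((265,490),(.108,-.057,0)),((515,418),(.108,.057,.006)),((272,82),(-.108,.057,.006)),((57,92),(-.108,-.057,.028))])
x,r=fit(b,[.7,-.3,-1]);print("board",x,r.round(1))
S=mk("scene",(170,135),7,[((30,258),(-.085,.132,.01)),((395,488),(-.085,-.132,.01)),((705,275),(.14,-.132,.01)),((555,330),(.045,-.108,.01))])
D=mk("side",(160,180),6,[((595,250),(-.085,-.132,.01)),((303,545),(-.085,.132,.01)),((38,328),(.14,.132,.01)),((330,50),(.14,-.132,.01))])
W=mk("wrist",(200,0),3.3,[((57,462),(-.085,-.132,.01)),((605,502),(.14,-.132,.01)),((390,432),(.045,-.108,.03))])
for o in (S,D,W,S+D+W):
    x,r=fit(o,[.65,.2,0]);print("jig",x,r.round(1).tolist())
E
```

```text
board [ 0.63339893 -0.25269822 -2.14911399] [[-0.4  0.6]
 [ 0.3 -0.4]
 [ 0.6 -0.7]
 [-0.4  0.2]]
jig [ 0.61636177  0.16494566 -0.0632052 ] [[-0.5, -0.7], [0.2, 0.5], [1.2, -1.1], [-0.6, 0.7]]
jig [ 0.61269321  0.16870984 -0.07333366] [[0.4, -0.5], [0.0, 1.7], [-0.7, -0.1], [0.2, -0.7]]
jig [ 0.61244371  0.16680711 -0.07220883] [[-2.6, 0.3], [0.7, 0.6], [0.4, -0.8]]
jig [ 0.61331409  0.16668419 -0.07228833] [[-1.4, -0.8], [-1.2, 0.8], [0.3, -0.6], [-1.7, 1.2], [0.6, -1.0], [0.3, 1.1], [-0.5, -0.5], [0.4, -1.1], [-1.9, 0.4], [1.3, 0.7], [1.1, -0.7]]
```

Run:
```python
from fit import *
d=pickle.load(open("f0.pkl","rb"))
C={n:cam(d[n],[.5748,0,.4038],[-3.1414,.0018,0]) for n in d}
print("jar",ray(d["wrist"],(455,195),.108,C["wrist"]),ray(d["scene"],(284,175),0,C["scene"]))
print("cuttingboard corner",ray(d["scene"],(295,248),.0,C["scene"]),ray(d["scene"],(151,164),0,C["scene"]))
print("tape",ray(d["scene"],(324,296),.01,C["scene"]))
print("mug",ray(d["scene"],(179,140),.04,C["scene"]),"timer",ray(d["scene"],(150,158),0,C["scene"]))
```

```text
jar [ 0.77694841 -0.00388759  0.108     ] [ 0.77582906 -0.01074526  0.        ]
cuttingboard corner [ 0.51686934 -0.22851915  0.        ] [0.52448695 0.40601915 0.        ]
tape [ 0.4225373  -0.37715013  0.01      ]
mug [0.65951768 0.39487847 0.04      ] timer [0.54680631 0.43814066 0.        ]
```

Call:
send_rows(
  plan=[
    [[0,0,0.15],[0.4,5.5,3],0.2],
    [[0,0,0.3],[0.8,11,6],0.2],
    [[0,0,0.45],[1.2,17,9],0.2],
    [[0,0,0.58],[1.5,22.5,12],0.2],
    [[0,0,0.58],[1.5,22.5,13.4],0.2],
    [[0,0,0.58],[1.5,22.5,13.4],0.2],
  ],
  force=40,
)

```text
time_s: 0.9
tool_pos: [0.589, -0.2248, 0.2682]
orientation: [3.141, 0.006, -0.58]
contact_force: [0.4, -0.3, 0.2]
opening: 0.417
```

```bash
cat > snap.py <<'E'
import sys
from h import *
from workcell import status,eyes
t=sys.argv[1]
s=status.observe(); d={"s":s}
print({k:np.round(s[k],4).tolist() for k in("time_s","tool_pos","orientation","contact_force","opening")})
for n in sys.argv[2:]:
    d[n]=eyes.grab_frame(n); cv2.imwrite(f"pics/{n}{t}.png",d[n]["img"][:,:,::-1])
pickle.dump(d,open(f"f{t}.pkl","wb"))
E
python3 snap.py 1 wrist
```

```text
{'time_s': 0.9, 'tool_pos': [0.589, -0.2248, 0.2682], 'orientation': [3.1412, 0.0057, -0.5804], 'contact_force': [0.3866, -0.3181, 0.1748], 'opening': 0.4173}
```

View pics/wrist1.png

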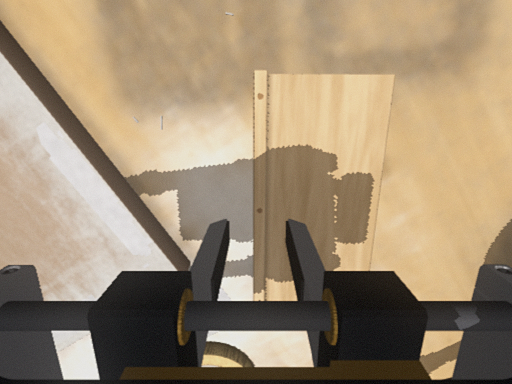

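Run:
```python
from fit import *
im=cv2.imread("pics/wrist1.png"); cv2.imwrite("pics/a5.png",cv2.resize(im[55:265,235:405],None,fx=2.8,fy=2.8,interpolation=cv2.INTER_NEAREST))
d=pickle.load(open("f1.pkl","rb"));f=d["wrist"];C=cam(f,d["s"]["tool_pos"],d["s"]["orientation"])
b=[(f,C,np.array(u),l) for u,l in [((253.5,70),(-.108,-.057,.028)),((267,70),(-.108,-.046,.028)),((394.5,74),(-.108,.057,.006))]]
x,r=fit(b,[.633,-.253,-2.149]);print(x,r.round(1))
for z in(.2,.25): print(proj(f,R.from_euler("xyz",d["s"]["orientation"]).apply([[0,0,.18]])+d["s"]["tool_pos"],C))
c=x[:2]+R.from_euler("z",x[2]).apply([0,-.0515,0])[:2];print("fence mid",c, "toolx yaw",x[2]+np.pi/2)
```

```text
[ 0.63225373 -0.25348614 -2.15526822] [[-1.6 -0. ]
 [ 0.1  0. ]
 [ 1.2  0.1]]
[[256.36699529 244.0091055 ]]
[[256.36699529 244.0091055 ]]
fence mid [ 0.58930254 -0.22507055] toolx yaw -0.5844718974028891
```

View pics/a5.png

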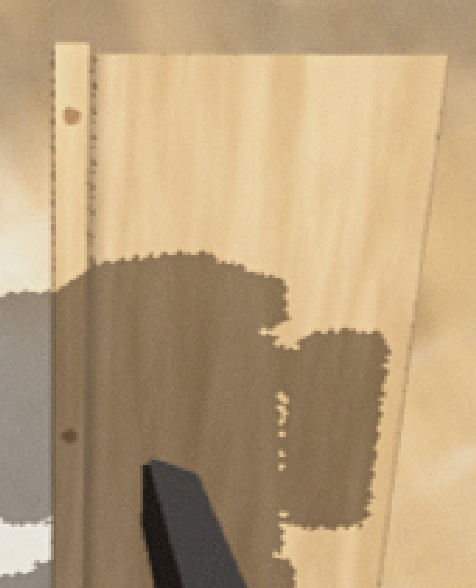

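Call:
send_rows(
  plan=[
    [[0,0,0.004],[0,0,2],0.2],
    [[0,0,0.004],[0,0,4],0.2],
    [[0,0,0.004],[0,0,5.5],0.2],
    [[0,0,0.004],[0,0,6],0.2],
    [[0,0,0.004],[0,0,6],0.2],
  ],
)

```text
time_s: 1.58
tool_pos: [0.5896, -0.2236, 0.2098]
orientation: [-3.142, 0.003, -0.583]
contact_force: [0.3, -0.6, -0.2]
opening: 0.401
```

Call:
send_rows(
  plan=[
    [[0,0,0],[0,0,0],1],
    [[0,0,0],[0,0,0],1],
    [[0,0,0],[0,0,0],1],
    [[0,0,0],[0,0,0],1],
    [[0,0,0],[0,0,0],1],
  ],
  force=50,
)

```text
time_s: 2.2
tool_pos: [0.5898, -0.2238, 0.2103]
orientation: [-3.142, 0.002, -0.583]
contact_force: [1.2, -0.3, 2.4]
opening: 0.113
```

```bash
python3 snap.py 2 wrist
```

```text
{'time_s': 2.2, 'tool_pos': [0.5898, -0.2238, 0.2103], 'orientation': [-3.1415, 0.0017, -0.5827], 'contact_force': [1.2454, -0.3161, 2.3807], 'opening': 0.1128}
```

View pics/wrist2.png

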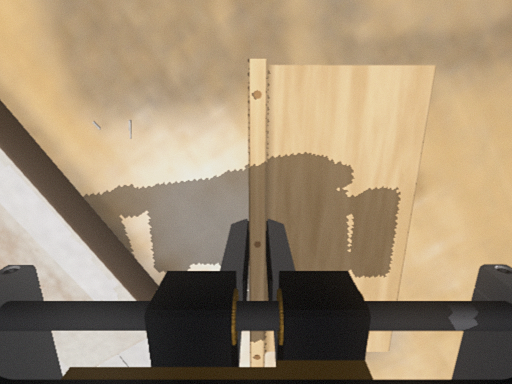

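Run:
```python
from fit import *
d=pickle.load(open("f0.pkl","rb"))
C={n:cam(d[n],[.5748,0,.4038],[-3.1414,.0018,0]) for n in d}
for z in(.02,.035): print("grey",[ray(d["wrist"],p,z,C["wrist"]).round(3) for p in((182,40),(163,145))],[ray(d["side"],(p[0]/3.5+140,p[1]/3.5+140),z,C["side"]).round(3) for p in((465,292),(380,370))])
for z in(0,.015): print("cut",[ray(d["wrist"],p,z,C["wrist"]).round(3) for p in((193,5),(203,200),(207,295))])
Rj=R.from_euler("z",-.0723)
for gap in(.01,-.015):
    print(gap,Rj.apply([.045-gap-.057-.0515,0,0])+[.6133,.1667,0])
```

```text
grey [array([0.487, 0.158, 0.02 ]), array([0.453, 0.036, 0.02 ])] [array([0.468, 0.027, 0.02 ]), array([0.487, 0.151, 0.02 ])]
grey [array([0.491, 0.154, 0.035]), array([0.458, 0.038, 0.035])] [array([0.464, 0.033, 0.035]), array([0.482, 0.156, 0.035])]
cut [array([0.498, 0.199, 0.   ]), array([ 0.497, -0.045,  0.   ]), array([ 0.494, -0.204,  0.   ])]
cut [array([0.501, 0.195, 0.015]), array([ 0.5  , -0.04 ,  0.015]), array([ 0.498, -0.193,  0.015])]
0.01 [0.53999202 0.17200942 0.        ]
-0.015 [0.56492671 0.1702035  0.        ]
```

Call:
send_rows(
  plan=[
    [[0,0,0],[0,0,-1],1],
    [[0,0,0],[0,0,-3],1],
    [[0,0,0],[0,0,-5],1],
    [[0,0,0],[0,0,-5],1],
  ],
)

```text
time_s: 2.75
tool_pos: [0.5901, -0.2239, 0.2615]
orientation: [-3.141, -0.0, -0.583]
contact_force: [0.1, 0.5, -3.0]
opening: 0.111
```

```bash
python3 snap.py 3 wrist side
```

```text
{'time_s': 2.75, 'tool_pos': [0.5901, -0.2239, 0.2615], 'orientation': [-3.1412, -0.0004, -0.5826], 'contact_force': [0.0506, 0.5484, -2.9672], 'opening': 0.111}
```

View pics/wrist3.png

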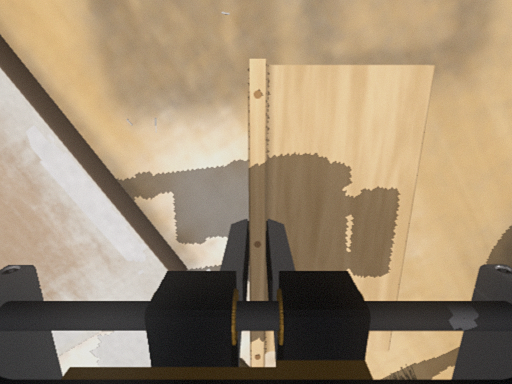

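Call:
send_rows(
  plan=[
    [[0,0,-0.05],[-1.5,-1.7,0],1],
    [[0,0,-0.1],[-4.5,-5.2,0],1],
    [[0,0,-0.17],[-8,-9.3,0],1],
    [[0,0,-0.24],[-11.5,-13.4,0],1],
    [[0,0,-0.31],[-15,-17.5,0],1],
    [[0,0,-0.38],[-18.5,-21.6,0],1],
    [[0,0,-0.45],[-22,-25.7,0],1],
    [[0,0,-0.49],[-24.5,-28.6,0],1],
    [[0,0,-0.511],[-26,-30.3,0],1],
    [[0,0,-0.511],[-26,-30.3,0],1],
  ],
)

```text
time_s: 4.1
tool_pos: [0.5372, 0.1747, 0.2596]
orientation: [-3.14, 0.006, -0.067]
contact_force: [0.5, -0.5, -3.6]
opening: 0.112
```

```bash
python3 snap.py 4 wrist side scene
```

```text
{'time_s': 4.1, 'tool_pos': [0.5372, 0.1747, 0.2596], 'orientation': [-3.14, 0.0058, -0.0672], 'contact_force': [0.5148, -0.497, -3.5738], 'opening': 0.112}
```

View pics/wrist4.png

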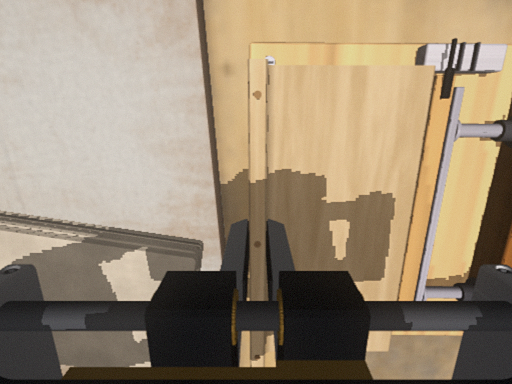

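View pics/side4.png

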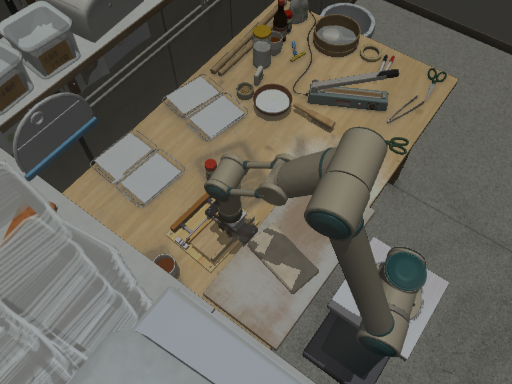

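View pics/scene4.png

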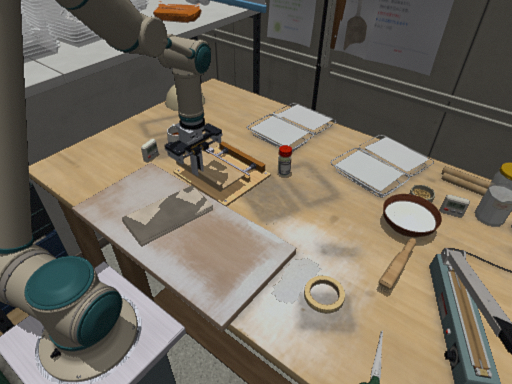

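Run:
```python
from fit import *
im=cv2.imread("pics/wrist4.png"); cv2.imwrite("pics/a6.png",cv2.resize(im[30:150,382:512],None,fx=5,fy=5,interpolation=cv2.INTER_NEAREST))
cv2.imwrite("pics/a7.png",cv2.resize(im[230:360,370:450],None,fx=4.5,fy=4.5,interpolation=cv2.INTER_NEAREST))
cv2.imwrite("pics/a8.png",cv2.resize(im[30:90,235:315],None,fx=7,fy=7,interpolation=cv2.INTER_NEAREST))
```

```text
(no output)
```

View pics/a6.png

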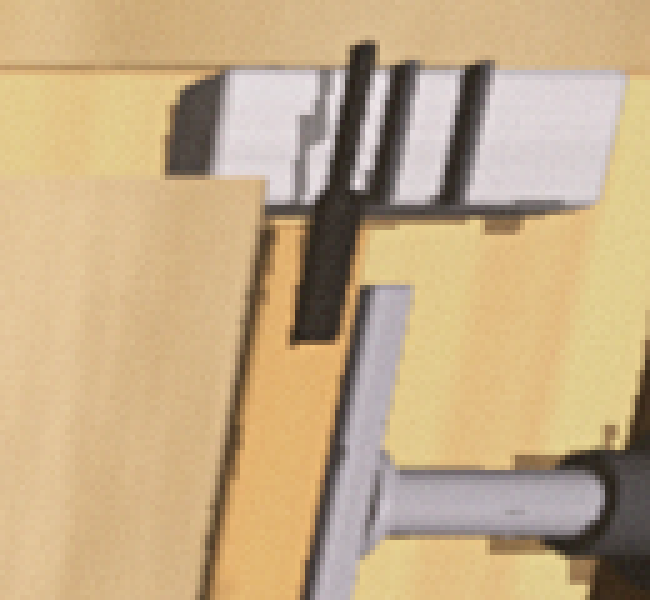

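View pics/a7.png

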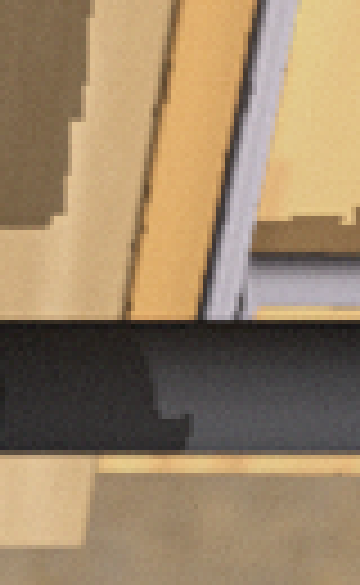

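View pics/a8.png

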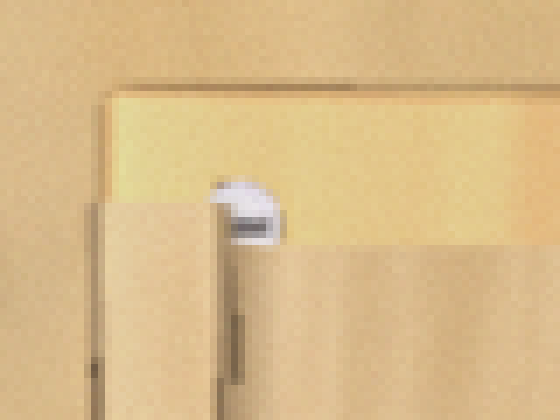

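Run:
```python
from fit import *
d=pickle.load(open("f4.pkl","rb"));f=d["wrist"];s=d["s"];C=cam(f,s["tool_pos"],s["orientation"])
full=[((250,42.5),(-.085,.132,.01)),((435.2,73.6),(.045,.108,.03)),((454.6,74.6),(.059,.108,.03))]
part=[((382.6,43.2),.01,1,.132),((398.6,300.3),.03,0,.045),((392,334.3),.01,1,-.132),((424,168),.03,0,.045)]
def res(p):
    Rz=R.from_euler("z",p[2]);r=[]
    for u,L in full: r+=list((Rz.inv().apply(ray(f,u,L[2],C)-[p[0],p[1],0])-L)[:2])
    for u,z,a,v in part: r.append(Rz.inv().apply(ray(f,u,z,C)-[p[0],p[1],0])[a]-v)
    return np.array(r)*1000
o=least_squares(res,[.613,.167,-.072]);print(o.x,o.fun.round(1))
# board corners in hand: top z
T=R.from_euler("xyz",s["orientation"]);
zb=s["tool_pos"][2]-.2103
P=[ray(f,u,zb+h,C) for u,h in [((434.5,66),.006),((389,351),.006),((249.5,59),.028),((267,59),.028)]]
Rz=R.from_euler("z",o.x[2])
for p in P: print("board corner in jig",(Rz.inv().apply(p-[o.x[0],o.x[1],0])*1000).round(1))
```

```text
[ 0.61454195  0.16593034 -0.06466464] [ 1.1 -0.1 -0.9  0.  -1.5 -0.7 -0.9 -0.9  1.6  2.1]
board corner in jig [ 28.2 109.5  55.3]
board corner in jig [  28.3 -104.4   55.3]
board corner in jig [-82.3 110.3  77.3]
board corner in jig [-73.1 110.3  77.3]
```

Call:
send_rows(
  plan=[
    [[0,0.004,0],[0,0.3,1],1],
    [[0,0.004,0],[0,0.3,2],1],
    [[0,0.004,0],[0,0.3,3],1],
    [[0,0.004,0],[0,0.3,3.5],1],
    [[0,0.004,0],[0,0.3,3.7],1],
    [[0,0.004,0],[0,0.3,3.8],1],
    [[0,0.004,0],[0,0.3,3.8],1],
  ],
)

```text
time_s: 5.12
tool_pos: [0.5381, 0.1694, 0.2222]
orientation: [-3.141, -0.0, -0.071]
contact_force: [-0.0, 0.5, -2.9]
opening: 0.114
```

```bash
python3 snap.py 5 wrist side scene
python3 - <<'E'
import cv2
im=cv2.imread("pics/scene5.png"); cv2.imwrite("pics/a9.png",cv2.resize(im[110:220,140:290],None,fx=5,fy=5,interpolation=cv2.INTER_CUBIC))
E
```

```text
{'time_s': 5.125, 'tool_pos': [0.5381, 0.1694, 0.2222], 'orientation': [-3.1406, -0.0001, -0.071], 'contact_force': [-0.0261, 0.5282, -2.8549], 'opening': 0.114}
```

View pics/wrist5.png

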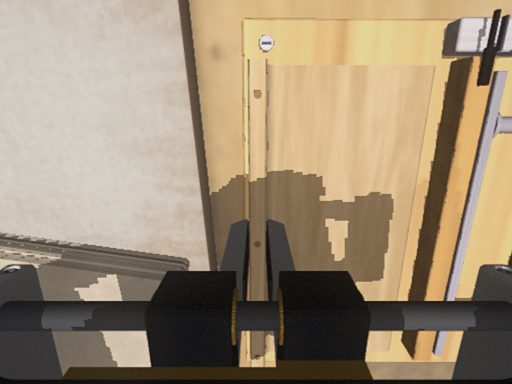

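View pics/a9.png

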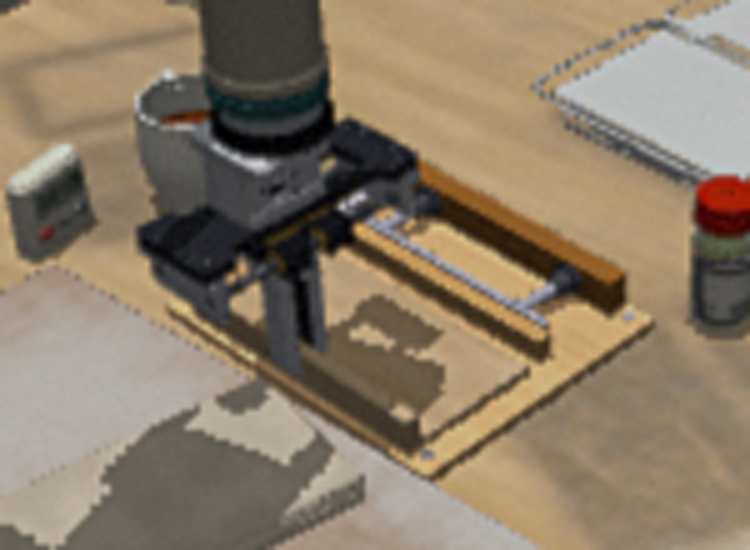

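Run:
```python
from fit import *
im=cv2.imread("pics/wrist5.png"); cv2.imwrite("pics/b1.png",cv2.resize(im[5:155,392:512],None,fx=5,fy=4,interpolation=cv2.INTER_NEAREST))
cv2.imwrite("pics/b2.png",cv2.resize(im[250:375,370:460],None,fx=5,fy=4.5,interpolation=cv2.INTER_NEAREST))
```

```text
(no output)
```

View pics/b1.png

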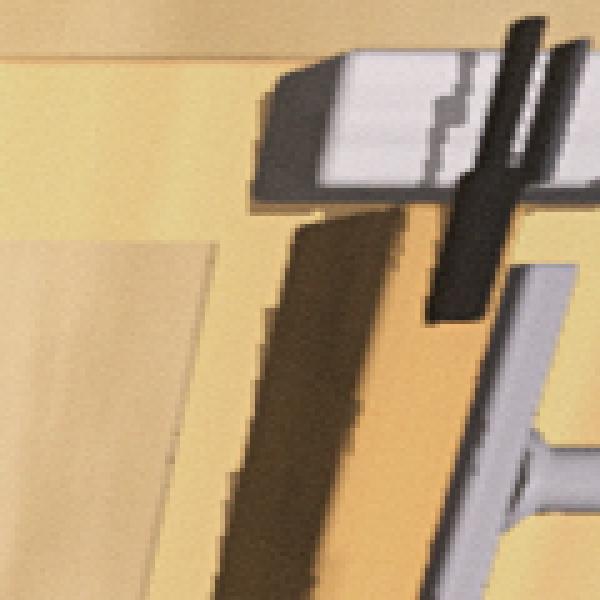

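View pics/b2.png

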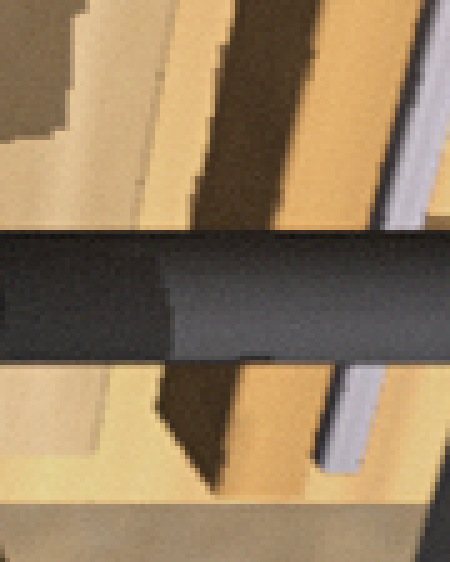

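Run:
```python
from fit import *
d=pickle.load(open("f5.pkl","rb"));f=d["wrist"];s=d["s"];C=cam(f,s["tool_pos"],s["orientation"])
a=ray(f,(451,61.6),.01,C);b=ray(f,(401.2,340.8),.01,C);v=a-b;m=(a+b)/2
psi=np.arctan2(-v[0],v[1]);print("cleat len",np.linalg.norm(v),"yaw",psi,"mid",m)
zb=s["tool_pos"][2]-.2103
c=ray(f,(435,65.2),zb+.006,C);e=ray(f,(389.5,350.8),zb+.006,C);w=c-e
print("board len",np.linalg.norm(w),"yaw",np.arctan2(-w[0],w[1]))
print("plain edge mid in cleat",R.from_euler("z",psi).inv().apply((c+e)/2-m)*1000)
```

```text
cleat len 0.21570323313182757 yaw -0.07234997451010115 mid [0.65948111 0.16245393 0.01      ]
board len 0.21490397220578053 yaw -0.06694734512730387
plain edge mid in cleat [-13.66791782  -2.77194755   7.87927247]
```

Call:
send_rows(
  plan=[
    [[0,0,0.005],[0,-0.25,0],1],
    [[0,0,0.005],[0.2,-0.25,0.1],1],
    [[0,0,0.005],[0.4,-0.25,0.2],1],
    [[0,0,0.005],[0.7,-0.25,0.2],1],
    [[0,0,0.005],[1.0,-0.25,0.2],1],
    [[0,0,0.005],[1.0,-0.25,0.2],1],
  ],
)

```text
time_s: 6.02
tool_pos: [0.5488, 0.1711, 0.2203]
orientation: [-3.141, -0.001, -0.076]
contact_force: [0.5, -0.0, -3.3]
opening: 0.113
```

Call:
send_rows(
  plan=[
    [[0,0,0],[0,0,0.05],1],
    [[0,0,0],[0.2,0,0.1],1],
    [[0,0,0],[0.4,0,0.1],1],
    [[0,0,0],[0.6,0,0.1],1],
    [[0,0,0],[0.8,0,0.1],1],
    [[0,0,0],[1.0,0,0.1],1],
    [[0,0,0],[1.0,0,0.1],1],
  ],
)

```text
time_s: 6.9
tool_pos: [0.5552, 0.1706, 0.2202]
orientation: [-3.141, 0.009, -0.076]
contact_force: [-10.8, -0.2, 13.3]
opening: 0.109
```

```bash
python3 snap.py 6 wrist
python3 - <<'E'
import cv2
im=cv2.imread("pics/wrist6.png"); cv2.imwrite("pics/b3.png",cv2.resize(im[30:130,390:512],None,fx=5,fy=5,interpolation=cv2.INTER_CUBIC))
E
```

```text
{'time_s': 6.9, 'tool_pos': [0.5552, 0.1706, 0.2202], 'orientation': [-3.1414, 0.0087, -0.0762], 'contact_force': [-10.8428, -0.1742, 13.3181], 'opening': 0.1094}
```

View pics/wrist6.png

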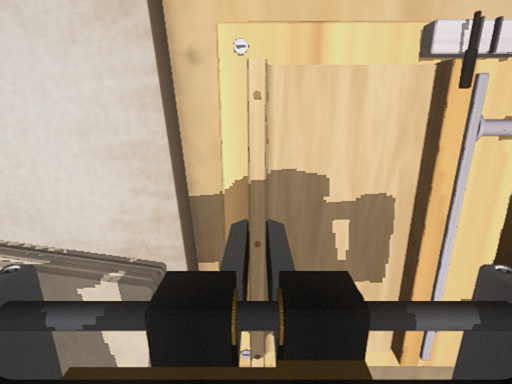

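View pics/b3.png

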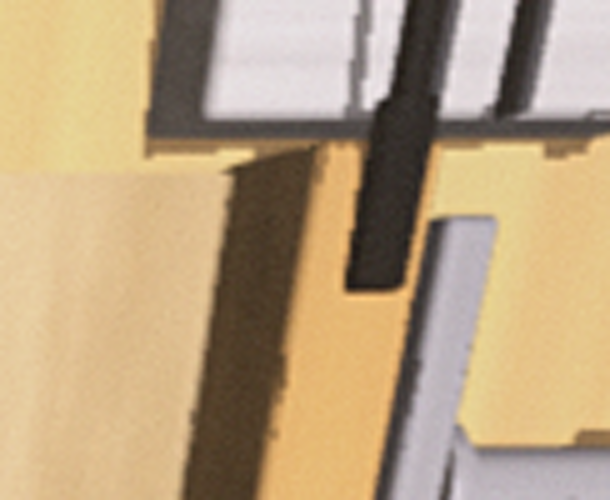

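Call:
send_rows(
  plan=[
    [[0,0.005,0],[0.3,0,0],1],
    [[0,0.005,0],[0.5,0,0.02],1],
    [[0,0.005,0],[0.7,0,0.02],1],
    [[0,0.005,0],[0.9,0,0.02],1],
    [[0,0.005,0],[1.1,0,0.02],1],
    [[0,0.005,0],[1.1,0,0.02],1],
  ],
)

```text
time_s: 7.7
tool_pos: [0.5612, 0.1702, 0.2202]
orientation: [3.141, 0.017, -0.076]
contact_force: [-14.0, 1.4, 11.9]
opening: 0.112
```

```bash
python3 snap.py 7 wrist
python3 - <<'E'
import cv2
im=cv2.imread("pics/wrist7.png"); cv2.imwrite("pics/b4.png",cv2.resize(im[0:130,390:512],None,fx=4.5,fy=4.5,interpolation=cv2.INTER_CUBIC))
E
```

```text
{'time_s': 7.7, 'tool_pos': [0.5612, 0.1702, 0.2202], 'orientation': [3.1411, 0.0175, -0.0765], 'contact_force': [-14.0057, 1.428, 11.8956], 'opening': 0.1118}
```

View pics/b4.png

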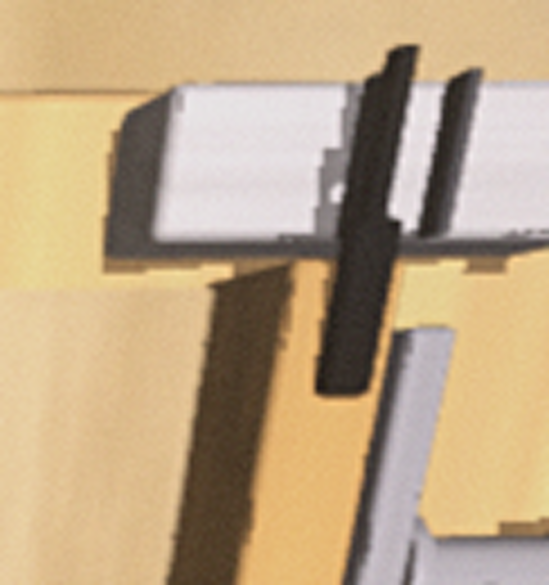

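View pics/wrist7.png

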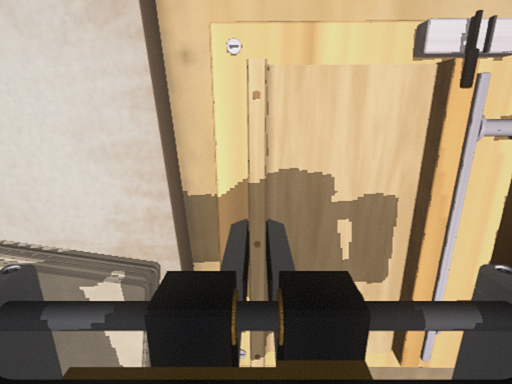

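Call:
send_rows(
  plan=[
    [[0,0.008,0],[0.4,0,0],1],
    [[0,0.016,0],[0.4,0,0],1],
    [[0,0.024,0],[0.4,0,0],1],
    [[0,0.03,0],[0.4,0,-0.02],1],
    [[0,0.03,0],[0.4,0,-0.04],1],
    [[0,0.03,0],[0.4,0,-0.04],1],
  ],
)

```text
time_s: 8.5
tool_pos: [0.5595, 0.1705, 0.2202]
orientation: [3.14, 0.004, -0.077]
contact_force: [-14.2, 1.9, 10.2]
opening: 0.113
```

```bash
python3 snap.py 8 wrist scene
python3 - <<'E'
import cv2
im=cv2.imread("pics/wrist8.png"); cv2.imwrite("pics/b5.png",cv2.resize(im[0:130,390:512],None,fx=4.5,fy=4.5,interpolation=cv2.INTER_CUBIC))
im=cv2.imread("pics/scene8.png"); cv2.imwrite("pics/b6.png",cv2.resize(im[110:220,140:290],None,fx=5,fy=5,interpolation=cv2.INTER_CUBIC))
E
```

```text
{'time_s': 8.5, 'tool_pos': [0.5595, 0.1705, 0.2202], 'orientation': [3.1403, 0.004, -0.077], 'contact_force': [-14.2003, 1.9278, 10.1656], 'opening': 0.1132}
```

View pics/b5.png

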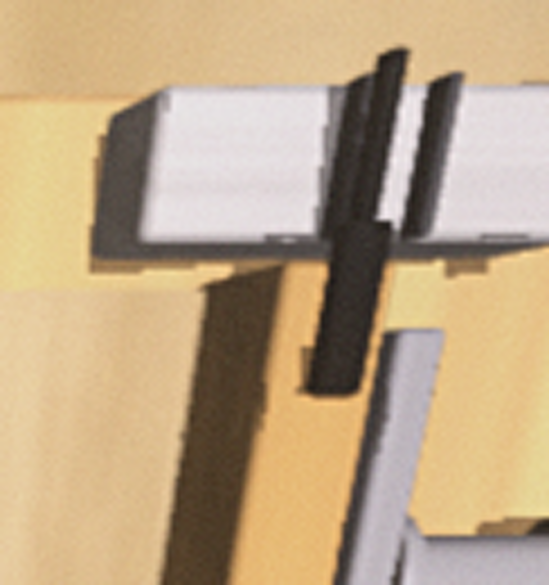

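View pics/b6.png

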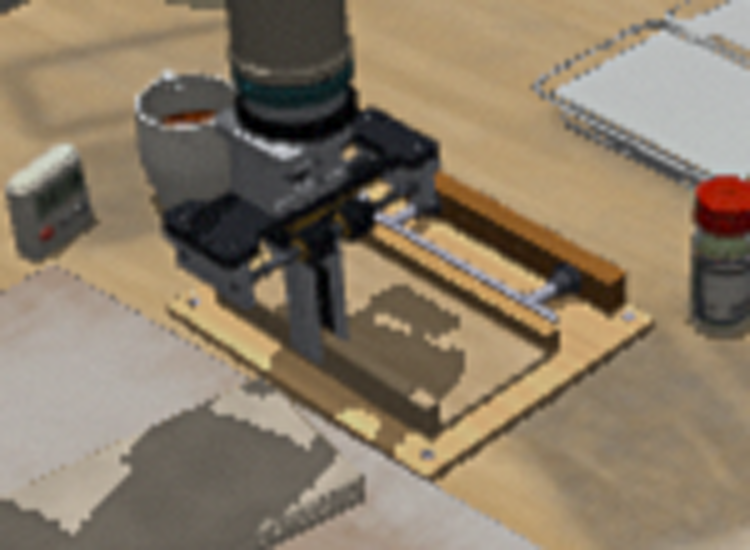

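Call:
send_rows(
  plan=[
    [[0,0.012,0],[0.4,0,-0.04],1],
    [[0,0.012,0],[0.5,0,-0.07],1],
    [[0,0.012,0],[0.6,0,-0.1],1],
    [[0,0.012,0],[0.8,0,-0.12],1],
    [[0,0.012,0],[0.8,0,-0.12],1],
    [[0,0.012,0],[0.8,0,-0.12],1],
  ],
)

```text
time_s: 9.35
tool_pos: [0.5624, 0.1704, 0.2203]
orientation: [3.139, 0.007, -0.078]
contact_force: [-11.7, 2.6, 3.8]
opening: 0.111
```

```bash
python3 snap.py 9 wrist
python3 - <<'E'
import cv2
im=cv2.imread("pics/wrist9.png"); cv2.imwrite("pics/b7.png",cv2.resize(im[0:130,390:512],None,fx=4.5,fy=4.5,interpolation=cv2.INTER_CUBIC))
E
```

```text
{'time_s': 9.35, 'tool_pos': [0.5624, 0.1704, 0.2203], 'orientation': [3.1395, 0.0072, -0.0775], 'contact_force': [-11.7467, 2.5648, 3.8121], 'opening': 0.1109}
```

View pics/b7.png

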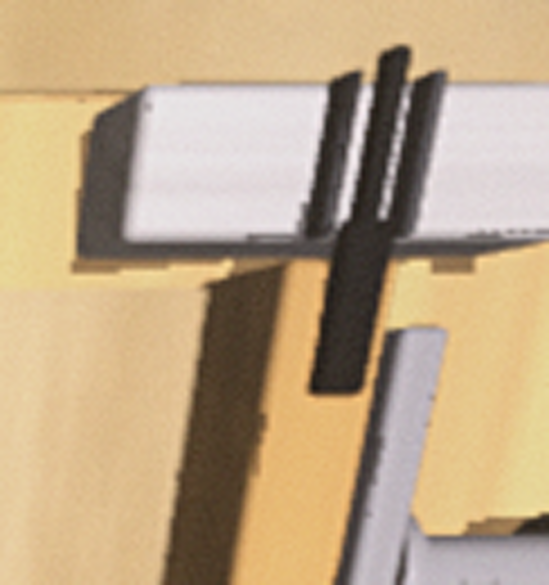

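```bash
cat > m.py <<'E'
from fit import *
def go(n,g,c,r=None):
    d=pickle.load(open(f"f{n}.pkl","rb"));f=d["wrist"];s=d["s"];C=cam(f,s["tool_pos"],s["orientation"])
    Rz=R.from_euler("z",-.072)
    L=lambda u,z: Rz.inv().apply(ray(f,(390+u[0]/4.5-.4,u[1]/4.5-.4),z,C)-[.6133,.1667,0])*1000
    G=L(g,.01);K=L(c,.01);print(n,"gauge",G,"cleat",K,"disp via gauge",K[0]-G[0]+39-45,"abs",K[0]-45)
    if r: print("top pts",[L(u,z).round(1) for u,z in r])
E
python3 - <<'E'
from m import *
go(9,(78,258),(208,287),[((325,95),.028),((428,95),.028),((352,388),.03),((280,268),.03)])
go(8,(92,258),(205,285))
d=pickle.load(open("f5.pkl","rb"))
go(5,((392-390+250/5+.5)*4.5,(5+200/4)*4.5),((392-390+297/5)*4.5,(5+228/4)*4.5))
E
```

```text
9 gauge [ 40.37610796 110.63452271  10.        ] cleat [ 58.67318693 106.87428145  10.        ] disp via gauge 12.2970789669954 abs 13.673186930928999
top pts [array([ 58.6, 125.5,  28. ]), array([ 70.8, 125.4,  28. ]), array([67.1, 92.4, 30. ]), array([ 55.5, 106.3,  30. ])]
8 gauge [ 40.13558916 110.741605    10.        ] cleat [ 56.13419753 107.25715279  10.        ] disp via gauge 9.998608375886434 abs 11.134197532628036
5 gauge [ 40.09011877 110.93543922  10.        ] cleat [ 46.40466164 106.93871109  10.        ] disp via gauge 0.31454287036113726 abs 1.4046616372407428
```

Call:
send_rows(
  plan=[
    [[0,0.016,0],[0.6,0,-0.11],1],
    [[0,0.016,0],[0.7,0,-0.11],1],
    [[0,0.016,0],[0.8,0,-0.11],1],
    [[0,0.016,0],[0.9,0,-0.11],1],
    [[0,0.016,0],[0.9,0,-0.11],1],
    [[0,0.016,0],[0.9,0,-0.11],1],
    [[0,0.016,0],[0.9,0,-0.11],1],
  ],
)

```text
time_s: 10.28
tool_pos: [0.5648, 0.1705, 0.2202]
orientation: [3.138, 0.011, -0.078]
contact_force: [-16.8, 2.2, 7.2]
opening: 0.112
```

```bash
python3 snap.py 10 wrist scene side
python3 - <<'E'
import cv2
im=cv2.imread("pics/wrist10.png"); cv2.imwrite("pics/b8.png",cv2.resize(im[0:130,390:512],None,fx=4.5,fy=4.5,interpolation=cv2.INTER_CUBIC))
im=cv2.imread("pics/scene10.png"); cv2.imwrite("pics/b9.png",cv2.resize(im[110:220,140:290],None,fx=5,fy=5,interpolation=cv2.INTER_CUBIC))
im=cv2.imread("pics/side10.png"); cv2.imwrite("pics/b10.png",cv2.resize(im[170:280,160:280],None,fx=5,fy=5,interpolation=cv2.INTER_CUBIC))
E
```

```text
{'time_s': 10.275, 'tool_pos': [0.5648, 0.1705, 0.2202], 'orientation': [3.1385, 0.0108, -0.0782], 'contact_force': [-16.8389, 2.2371, 7.1997], 'opening': 0.1124}
```

View pics/b8.png

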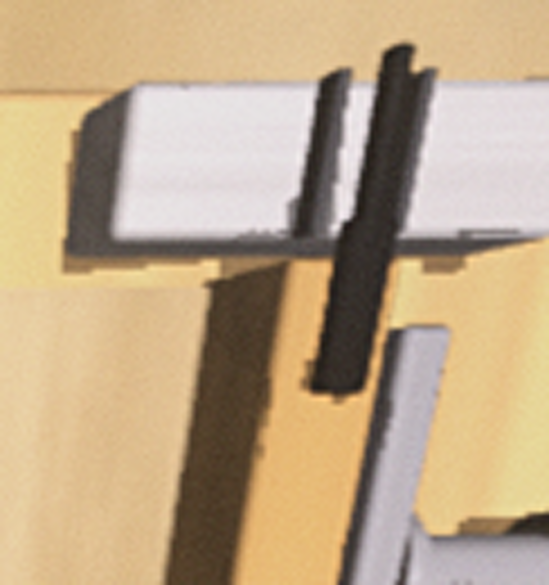

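View pics/b9.png

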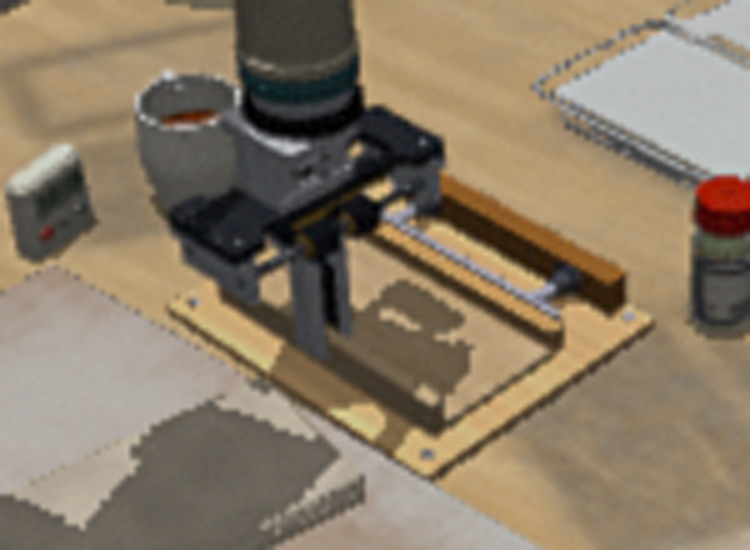

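View pics/b10.png

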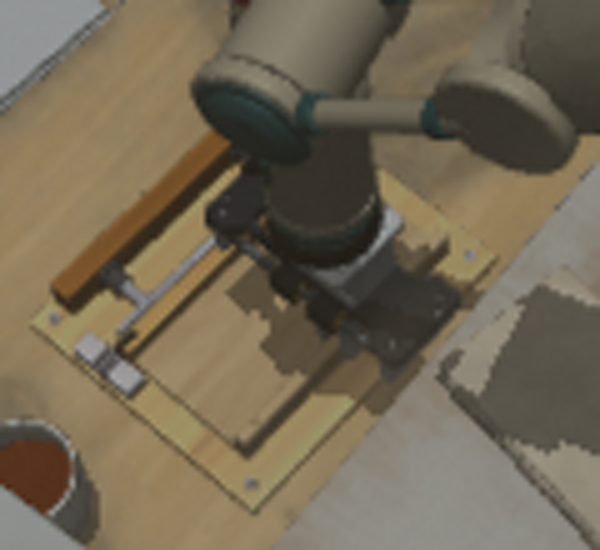

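View pics/wrist10.png

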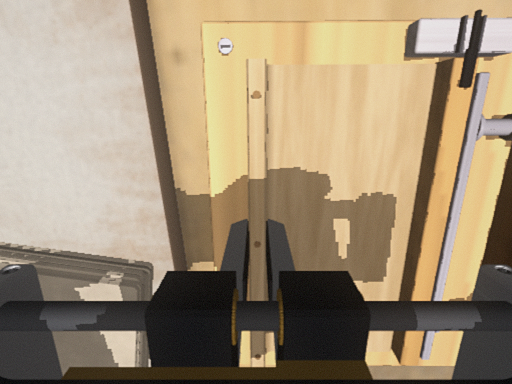

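Run:
```python
from m import *
go(10,(66,256),(206,286),[((320,95),.028),((415,95),.028)])
d=pickle.load(open("f10.pkl","rb"));f=d["wrist"];s=d["s"];C=cam(f,s["tool_pos"],s["orientation"])
# expected ptrs: project rib tops & pointer for disp hypotheses
J=R.from_euler("z",-.0723)
s_=lambda P: proj(f,J.apply(P)+[.6133,.1667,0],C)
for D in(.012,.014,.016,.018): print(D,((s_([[.045+D,.108,.01],[.045+D,.108,.03],[.059+D,.108,.03]])-[390,0])*4.5).round(0).tolist())
fs=d["side"];CS=cam(fs)
cv2.imwrite("pics/c1.png",cv2.resize(cv2.imread("pics/side10.png")[225:260,165:215],None,fx=14,fy=14,interpolation=cv2.INTER_CUBIC))
```

```text
10 gauge [ 40.16786425 110.77295711  10.        ] cleat [ 59.75004797 106.86838997  10.        ] disp via gauge 13.582183714914578 abs 14.750047968476501
top pts [array([ 59.4, 125.3,  28. ]), array([ 70.6, 125.2,  28. ])]
0.012 [[186.0, 275.0], [282.0, 250.0], [398.0, 249.0]]
0.014 [[200.0, 275.0], [298.0, 250.0], [415.0, 249.0]]
0.016 [[215.0, 275.0], [315.0, 249.0], [431.0, 248.0]]
0.018 [[230.0, 275.0], [332.0, 249.0], [448.0, 248.0]]
```

View pics/c1.png

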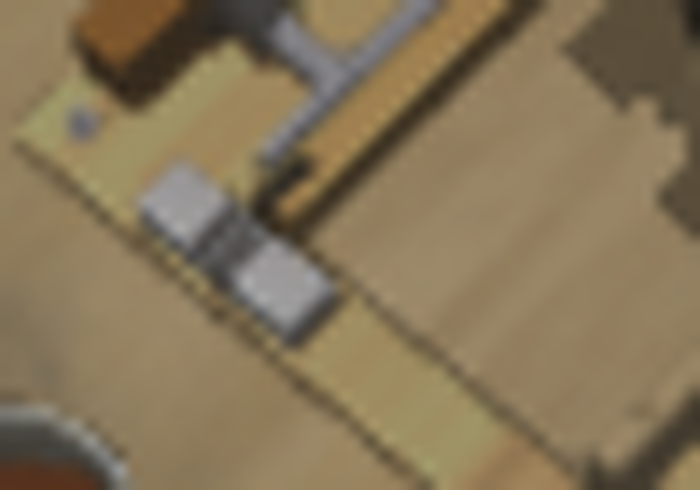

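Run:
```python
from workcell import status,eyes
import numpy as np
for i in range(6):
    s=status.observe();print(s["time_s"],s["tool_pos"].round(4),s["orientation"].round(4),s["contact_force"].round(1),abs(s["qvel"]).max().round(4)); eyes.grab_frame("wrist")
```

```text
10.425 [0.5648 0.1704 0.2202] [ 3.1384  0.0108 -0.0782] [-15.5   2.7   8.8] 0.0017
10.475 [0.5648 0.1704 0.2202] [ 3.1384  0.0109 -0.0782] [-15.4   4.2   8.1] 0.0009
10.525 [0.5648 0.1704 0.2202] [ 3.1384  0.0109 -0.0781] [-16.7   3.4   8.6] 0.003
10.575 [0.5648 0.1704 0.2202] [ 3.1384  0.0108 -0.0781] [-15.9   2.6   8.9] 0.0017
10.625 [0.5648 0.1704 0.2202] [ 3.1385  0.0108 -0.0782] [-16.1   4.    8.9] 0.0009
10.675 [0.5648 0.1704 0.2202] [ 3.1385  0.0107 -0.0781] [-16.4   2.9   9.4] 0.0018
```

Run:
```python
from fit import *
d5=pickle.load(open("f5.pkl","rb"));d=pickle.load(open("f10.pkl","rb"))
J=R.from_euler("z",-.0723);f=d["scene"];C=cam(f)
for D in(0,.01,.02): print(D,proj(f,J.apply([[.045+D,-.108,.03],[.045+D,-.108,.01]])+[.6133,.1667,0],C).round(2).tolist())
# register the cleat's -y end patch from frame 5 to frame 10 (subpixel)
a=cv2.cvtColor(d5["scene"]["img"],cv2.COLOR_RGB2GRAY).astype(np.float32);b=cv2.cvtColor(f["img"],cv2.COLOR_RGB2GRAY).astype(np.float32)
t=a[164:184,228:252]
K=6;T=cv2.resize(t,None,fx=K,fy=K,interpolation=cv2.INTER_CUBIC);B=cv2.resize(b[154:194,218:268],None,fx=K,fy=K,interpolation=cv2.INTER_CUBIC)
m=cv2.matchTemplate(B,T,cv2.TM_CCOEFF_NORMED);_,v,_,l=cv2.minMaxLoc(m);print(v,l[0]/K-10,l[1]/K-10)
cv2.imwrite("pics/c2.png",np.vstack([cv2.resize(x["scene"]["img"][155:190,215:265,::-1],None,fx=9,fy=8,interpolation=cv2.INTER_NEAREST) for x in(d5,d)]))
```

```text
0 [[247.14, 178.3], [247.17, 182.88]]
0.01 [[249.16, 176.95], [249.16, 181.52]]
0.02 [[251.16, 175.61], [251.14, 180.18]]
0.731889009475708 2.666666666666666 -1.666666666666666
```

View pics/c2.png

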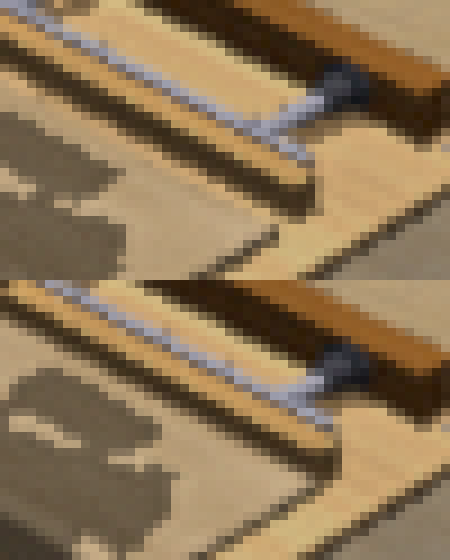

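Run:
```python
from workcell import status,order
print(order.hand_in()); s=status.observe();print(s["time_s"],s["tool_pos"],s["contact_force"],s["opening"])
```

```text
the job is handed in; nothing more can be done
None
the job is handed in; nothing more can be done
```

I laid the guide board flat on the jig bed and pushed its plain edge square against the cleat. I handed the job in with the arm still gripping the fence and pushing steadily; no verdict was reported.

**Last checks before hand-in:**
- **Cleat position:** the pointer stood between the two ribs in the side view. My estimates of the push-back were about 13 mm from the scene camera, 13.6 to 14.8 mm from the wrist camera, and about 11 mm from the arm's own position. They disagree by a few millimetres but all fall within 9.5 to 20.5 mm.
- **Alignment:** the board's edge looked flush with the cleat and its ends lined up with the cleat's to a few millimetres. The tool was tilted only about 0.01 rad.
- **Steadiness:** the arm did not move over the 0.25 s I watched.
- **Force:** the wrist read about 16 N along the push and 9 N pressing down. I put the difference from the 10 to 11 N expected from the springs down to friction on the bed, but did not measure that separately.
- **Bystanders:** the arm kept clear of them on the way. I did not measure their positions again at the end.

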